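# Show the helper where the last clamp goes

## Task

The freshly glued board on the bench still lacks one of its four bar clamps; show your helper how to finish it, without touching anything at all. First point from above at the loose clamp that is as long as those already on the board, with the fingertips no more than about 5 cm above the middle of its bar, and stay there for two seconds. Then point in the same way at the middle of the one batten on the board that has no clamp over it, stay two seconds and finish with the fingertips still pointing there, never dipping down over any other clamp on the way.

Things in the scene. Friction and masses are not known exactly. Their poses are not given: they have to be found in the camera images.
- board: Glued-up board of five dark wood strips, 150 (x) x 340 (y) x 22 mm, flat on the bench, not to be touched. Origin: centre of underside; z up. Across it (along x) lie four equal light battens, 136 x 30 x 20 mm, at y = -127.5, -42.5, 42.5, 127.5 mm; three have a bar clamp over them, one is bare; which one varies.
- bare_mid (a point): Middle of the top face of the bare batten, the one with no clamp over it, 42 mm above the bench; x along the batten, z up. The nearest clamp bar runs parallel to it 85 mm away and stands 20 mm higher. To be pointed at second.
- spare_mid (a point): Middle of the bar of the loose clamp that fits the board, lying on its side; on the bar's upper side, 18 mm above the bench. Steel bar 250 mm long, 20 mm broad; dark jaws 64 mm long, 26 mm tall as it lies, 150 mm between them; wooden handle; 272 mm overall. x along the bar away from the handle, y towards the jaws, z up. To be pointed at first.
- short_mid (a point): The same point of the other loose clamp, of the same make but too short for the board: bar 160 mm, 60 mm between its jaws, 182 mm long overall, lying in the same manner. Its place and that of the spare clamp are often exchanged. Not to be pointed at.
- fitted_a_mid (a point): Middle of the top edge of the bar of a clamp fitted on the board, over the middle of its batten, 62 mm above the bench. Same clamp as the spare (272 mm long); bar along the point's x, jaws hooked down over the board's long edges, wooden handle at the -x end, z up. Not to be pointed at.
- fitted_b_mid (a point): Middle of the top edge of the bar of a clamp fitted on the board, over the middle of its batten, 62 mm above the bench. Same clamp as the spare (272 mm long); bar along the point's x, jaws hooked down over the board's long edges, wooden handle at the -x end, z up. Not to be pointed at.
- fitted_c_mid (a point): Middle of the top edge of the bar of a clamp fitted on the board, over the middle of its batten, 62 mm above the bench. Same clamp as the spare (272 mm long); bar along the point's x, jaws hooked down over the board's long edges, wooden handle at the -x end, z up. Not to be pointed at.
- driver: Bystander, to be left untouched. Screwdriver lying on the bench between the board and the loose clamps, under 40 mm high; origin near its middle. Other tools, jars and bottles on the bench are under 180 mm high and stay at least 100 mm from the points to be shown; the equipment along its edges (more than 0.45 m to either side or 0.83 m ahead) is up to 220 mm tall. Leave all of it untouched.

How it is judged:
On the way, in this order (a step that is already met when the one before it is completed fails the run):
1. the fingertips dwell just above the middle of the spare clamp's bar (horizontal distance between the grasp point and spare_mid below 0.035 m and height (world z) of the grasp point below 0.103 m), for 1.5 s.
2. the fingertips dwell just above the middle of the bare batten (horizontal distance between the grasp point and bare_mid below 0.035 m and height (world z) of the grasp point below 0.127 m), for 1.5 s.
At the end, for the whole second after the job is handed in: The grasp point (19 mm behind the fingertips) has dwelt 1.5 s over the spare clamp, then over the bare batten, and is still there: within 35 mm horizontally of the middle and at most 85 mm above it. The loose clamps and the screwdriver are within 5 mm of where they started (all of step 2 and distance of each of spare_mid, short_mid, driver from where it was at the start of the episode below 0.005 m); the robot touches nothing.
It fails at once if the robot touches anything on or around the bench (contact force between any of the fingers, the arm and anything else above 0.3 N).
It fails at once if a loose clamp is shifted or lifted (distance of any of spare_mid, short_mid from where it was at the start of the episode above 0.01 m).
It fails at once if the fingertips dip over the middle of a wrong clamp (grasp point within 25 mm horizontally and 75 mm in height of the middle of its bar) ((horizontal distance between the grasp point and short_mid below 0.025 m and height (world z) of the grasp point below 0.093 m) or (horizontal distance between the grasp point and fitted_a_mid below 0.025 m and height (world z) of the grasp point below 0.137 m) or (horizontal distance between the grasp point and fitted_b_mid below 0.025 m and height (world z) of the grasp point below 0.137 m) or (horizontal distance between the grasp point and fitted_c_mid below 0.025 m and height (world z) of the grasp point below 0.137 m)).
It also fails if it takes over 42 s, if anything falls off the work surface, if the arm or the gripper's body presses on something with over 40 N, if the wrist force passes 120 N, or if a joint passes its speed limit or range.

## Robot

A 7-joint arm with a two-finger parallel gripper is mounted at the origin on the work surface. World frame = base frame: x ahead of the robot, y to its left, z up, the work surface at z = 0. Lengths are in m, angles in rad, forces in N, time in s.
With the tool pointing down it reaches from about 0.375 to 0.925 m from the base axis. Payload 3.1 kg.
Tool frame: the origin (TCP) lies midway between the tips of the shut fingers; the grasp point (between the pads) lies ctrl.grip_point_offset behind it (ctrl.grip_point_offset is the distance from the TCP to the grasp point, in m); z points along the fingers, x is the direction in which the jaws open and shut, and the axes are right-handed (so a half turn about z gives the same grasp; the last joint's range is limited). The gripper opens to 85 mm and grips with 20 to 120 N. Pads are 22 mm wide; open, the fingers measure 114 mm over their backs; the gripper's body (76 mm by 85 mm) begins 54 mm behind the grasp point. The pads swing forward as they close: fully open they stand 13 mm farther back than shut.
Start: joints at [-1.294, 0.383, 0.044, 1.598, -0.018, 1.161, -0.05], TCP at [0.238, 0.605, 0.208] pointing down, gripper open.
Joint ranges: [-2.61, 2.61], [-0.41, 2.15], [-1.48, 1.57], [0, 2.5], [-1.57, 4.71], [0.05, 1.97], [-2.85, 2.85]. Speed limits (rad/s): [2.79, 2.79, 3.14, 3.14, 3.14, 3.14, 3.14].

## Interface

Orientations are given as a rotation vector (axis times angle).
In Python, from cell import ctrl gives the robot as it stands. The module is installed in compiled form; this text tells all that it offers.
- The arm moves only by the tool jog_arm, never from a script. Its argument "deltas" is a list of rows, each an object with "dp": the shift along the tool's x, y, z in units of 60 mm (1.0 is 60 mm), a list of three; "yaw": the turn about the tool's z in units of 5 degrees (1.0 is 5 degrees). In form: [{"dp": [tx, ty, tz], "yaw": yaw}, ...]. A call has 1 to 8 rows; each row shifts and turns the commanded pose from where the row before left it, along the tool's axes as they then stand; what a row does not reach is not made up. A row lasts 1/8 s, in which the tool goes at most 62.5 mm and 10.7 degrees, less where a joint would pass 70% of its speed; a pose out of reach is approached as far as the arm can. A call is refused whole if a number of a shift passes 1 or a number of a turn 1, either way. A call with a gripper value outside its range is refused whole. "gripper" is the gripper command: -1 is fully open, 1 is shut, values between are in proportion, set as the call begins (left out, the last holds). The fingers move at their own pace and stop on an object; the grip force is fixed at half the most. Time passes only in rows, so rows that do not move let the fingers close. It gives the time, the measured TCP pose, the force and the opening at its end, in the units of the state.
- ctrl.observe(): the state, without advancing time (a new reading comes with each control period).
- ctrl.camera(name): name is "scene" or "top"; returns a dict with "img" (480x640x3 uint8, red, green, blue), "range_z" (480x640 float32, m along the optical axis (not along the pixel's ray), 0 where there is no reading), "fx", "fy", "cx", "cy" (pixels), "k1" (the pictures are not rectified: a ray, as slopes to the right and down, at radius r is drawn at 1 + k1 r^2 times it, then the intrinsics apply), "T" (4x4, takes a point from camera to world coordinates). Camera axes: x right, y up, looking along -z (the intrinsics and any distortion apply to the point x, -y, -z); pixel columns grow to the right and rows downward; lengths in m; the calibration is good to about 2 mm. A picture is of the moment at which its call begins.
- ctrl.hand_in(): hands the job in, once; it reports no verdict.
The state is a dict: "time_s": time; "qpos": joint angles; "qd": joint speeds; "joint_efforts": joint torques, N m; "position": TCP position; "orientation": TCP orientation; "contact_force": force on the tool from outside, world axes, zero at the start; "wrist_torque": the same for the moment, N m; "width": opening from 0.0 (shut) to 1.0 (fully open).
Only numpy, scipy, OpenCV 4.12 (cv2) and the standard library are available. Lean on these libraries where they do the work, as an engineer would, in place of code of your own. Each camera call takes 0.05 s, during which the arm holds its last target. There are 200 camera calls.

## Working session

There is one attempt and no reset: what is moved stays moved. The work goes in short steps, Python scripts to look and compute and a tool call to move; the robot and the scene stay as the last step left them, time stands still between calls to the robot, and variables do not carry over. Pictures are saved under pics/ and viewed, about 8 in all and at most 12, crops included, and the job is handed in when it is done.

Besides the shell and the picture viewer there is one more tool, called after "Emit:" as name(argument=value, ...) on one line, values as JSON. jog_arm: Moves the arm, as the interface text tells. Its arguments: {"type":"object","properties":{"deltas":{"type":"array","items":{"type":"object","properties":{"dp":{"type":"array","items":{"type":"number"}},"yaw":{"type":"number"}}}},"gripper":{"type":"number"}},"required":["deltas"]}

```bash
mkdir -p pics
cat > h.py <<'E'
import numpy as np, cv2
from cell import ctrl
def world(c,u,v,z=None):
    """pixel -> world using range (z None) or plane z"""
    K=np.array([[c['fx'],0,c['cx']],[0,c['fy'],c['cy']],[0,0,1.]])
    s=cv2.undistortPoints(np.array([[[u,v]]],float),K,np.array([c['k1'],0,0,0,0.]))[0,0]
    d=np.array([s[0],-s[1],-1.]); T=np.array(c['T'])
    if z is None:
        r=c['range_z'][int(round(v)),int(round(u))]; return T[:3,:3]@(d*r)+T[:3,3]
    w=T[:3,:3]@d; return T[:3,3]+w*(z-T[2,3])/w[2]
E
python3 - <<'E'
from h import *
for n in('top','scene'):
    c=ctrl.camera(n); cv2.imwrite(f'pics/{n}1.png',c['img'][:,:,::-1]); np.save(n+'.npy',c,allow_pickle=True)
    print(n,np.round(c['T'],3).tolist(),c['fx'],c['k1'])
print(ctrl.observe(),ctrl.grip_point_offset)
E
```

```text
top [[-0.001, 0.985, -0.174, 0.231], [-1.0, -0.001, 0.001, -0.012], [0.001, 0.174, 0.985, 1.527], [0.0, 0.0, 0.0, 1.0]] 605.9159413801684 -0.2006657709614235
scene [[0.56, -0.61, 0.56, 1.089], [0.828, 0.404, -0.388, -0.445], [0.01, 0.682, 0.731, 0.836], [0.0, 0.0, 0.0, 1.0]] 563.227483449325 -0.05207231601417901
{'time_s': 0.1, 'qpos': array([-1.29383672,  0.38381568,  0.04383995,  1.59942938, -0.01791305,
        1.16120501, -0.04989488]), 'qd': array([-1.72327107e-04, -1.62587019e-03, -2.23461099e-05, -3.03932851e-03,
       -9.77621362e-04, -4.55788928e-05,  4.87037307e-04]), 'joint_efforts': array([ 3.25433284e-03, -4.34725535e+01,  1.02966148e+00, -2.50455719e+01,
        1.09272043e-02,  5.43076647e-03,  3.29347881e-05]), 'position': array([0.23759611, 0.60402548, 0.2062668 ]), 'orientation': array([ 2.59508116,  1.76799661, -0.00308729]), 'contact_force': array([-0.50307634,  0.26692972, -0.1121729 ]), 'wrist_torque': array([ 0.00243326, -0.05203798, -0.03138025]), 'width': 0.9956583203133856} 0.0187
```

View pics/top1.png

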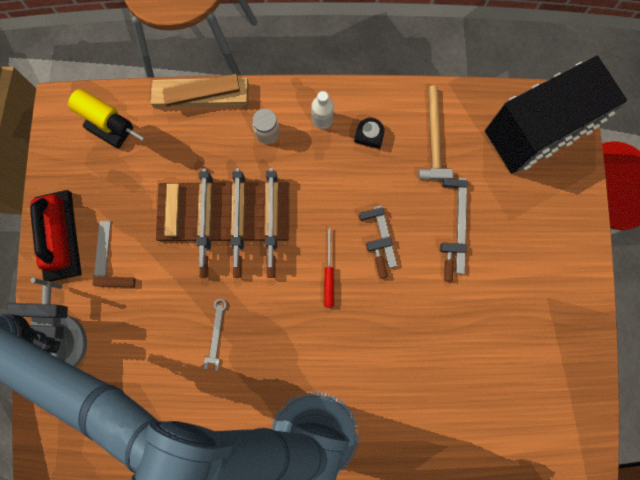

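View pics/scene1.png

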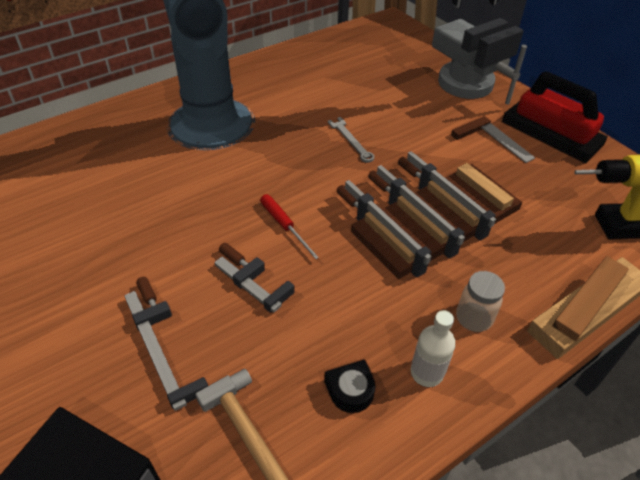

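The top view shows three clamped battens (columns 204, 238, 271), and the bare one is at about (172,210). The long loose clamp's bar runs from (462,180) to (461,272), and the short clamp is at (386,238). In the scene view the long bar runs from (130,293) to (181,404), and the bare batten is at about (484,186).

```bash
cat > m.py <<'E'
from h import *
C={n:np.load(n+'.npy',allow_pickle=True).item() for n in('top','scene')}
def ray(c,u,v):
    a=world(c,u,v,0.3);b=world(c,u,v,0.); return a,(b-a)/np.linalg.norm(b-a)
def tri(p,q):
    a,d=ray(C['top'],*p);b,e=ray(C['scene'],*q)
    s=np.linalg.lstsq(np.c_[d,-e],b-a,rcond=None)[0]
    return (a+s[0]*d+b+s[1]*e)/2, np.linalg.norm(a+s[0]*d-b-s[1]*e)
def blob(n,box,kind):
    x0,y0,x1,y1=box; im=C[n]['img'][y0:y1,x0:x1]; h=cv2.cvtColor(im,cv2.COLOR_RGB2HSV)
    m=cv2.inRange(h,(0,0,105),(179,60,255)) if kind=='steel' else cv2.inRange(h,(10,60,140),(30,160,255))
    k,l,st,ce=cv2.connectedComponentsWithStats(m); i=1+st[1:,4].argmax()
    pts=np.argwhere(l==i)[:,::-1]+[x0,y0]
    r=cv2.minAreaRect(pts.astype(np.float32)); print(n,kind,st[i].tolist(),np.round(r[0],1),np.round(r[1],1),round(r[2]))
    return r,pts
for name,bt,bs,k,z in(('spare',(440,176,475,285),(118,275,200,410),'steel',.018),('short',(355,200,400,275),(205,240,300,315),'steel',.018),('bare',(158,178,184,242),(440,155,530,220),'wood',.042)):
    a,pa=blob('top',bt,k);b,pb=blob('scene',bs,k)
    P,e=tri(a[0],b[0]); print(name,'tri',P.round(3),'gap',round(e,4))
    for n,r in(('top',a),('scene',b)):
        print('  ',n,'plane',world(C[n],*r[0],z).round(3),'range',world(C[n],*r[0]).round(3),
          'ends',[world(C[n],*p,z)[:2].round(3).tolist() for p in cv2.boxPoints(r)])
E
python3 m.py
python3 - <<'E'
from m import *
E
python3 - <<'E'
import sys; sys.path.insert(0,'.')
from h import *
from scipy.spatial.transform import Rotation as R
print(R.from_rotvec(ctrl.observe()['orientation']).as_matrix().round(3))
for n,b in(('top',(430,165,480,290)),('scene',(100,270,220,420))):
    c=np.load(''+n+'.npy',allow_pickle=True).item()
E
```

```text
top steel [17, 11, 10, 57, 454] [461.4 215. ] [ 8.1 56.1] 1
scene steel [20, 47, 41, 71, 908] [157.6 357.1] [73.9 12.7] 66
spare tri [ 0.554 -0.379  0.017] gap 0.0029
   top plane [ 0.554 -0.378  0.018] range [ 0.553 -0.377  0.023] ends [[0.481, -0.362], [0.629, -0.373], [0.629, -0.394], [0.481, -0.383]]
   scene plane [ 0.554 -0.381  0.018] range [ 0.554 -0.381  0.019] ends [[0.477, -0.386], [0.478, -0.365], [0.624, -0.376], [0.622, -0.395]]
top steel [21, 15, 14, 24, 181] [382.6 226.4] [22.4  8. ] 75
scene steel [37, 39, 28, 22, 250] [255.1 289. ] [28.   9.3] 38
short tri [ 0.523 -0.174  0.02 ] gap 0.0041
   top plane [ 0.524 -0.173  0.018] range [ 0.524 -0.173  0.02 ] ends [[0.55, -0.156], [0.555, -0.176], [0.499, -0.189], [0.494, -0.17]]
   scene plane [ 0.521 -0.175  0.018] range [ 0.521 -0.176  0.018] ends [[0.497, -0.191], [0.488, -0.174], [0.544, -0.16], [0.553, -0.177]]
top wood [6, 5, 15, 53, 631] [170.6 209. ] [12.1 52.6] 3
scene wood [18, 8, 55, 41, 603] [485.  182.5] [61.7 10.3] 38
bare tri [0.564 0.364 0.043] gap 0.0031
   top plane [0.566 0.366 0.042] range [0.566 0.36
[... 890 characters left out ...]
nds [[0.55, -0.156], [0.555, -0.176], [0.499, -0.189], [0.494, -0.17]]
   scene plane [ 0.521 -0.175  0.018] range [ 0.521 -0.176  0.018] ends [[0.497, -0.191], [0.488, -0.174], [0.544, -0.16], [0.553, -0.177]]
top wood [6, 5, 15, 53, 631] [170.6 209. ] [12.1 52.6] 3
scene wood [18, 8, 55, 41, 603] [485.  182.5] [61.7 10.3] 38
bare tri [0.564 0.364 0.043] gap 0.0031
   top plane [0.566 0.366 0.042] range [0.566 0.367 0.039] ends [[0.499, 0.383], [0.636, 0.381], [0.633, 0.349], [0.497, 0.351]]
   scene plane [0.563 0.364 0.042] range [0.563 0.364 0.042] ends [[0.495, 0.349], [0.483, 0.38], [0.627, 0.379], [0.637, 0.349]]
[[ 0.366  0.931 -0.001]
 [ 0.931 -0.366 -0.002]
 [-0.002  0.    -1.   ]]
```

The steel blob is only the part of the bar between the jaws. I still need the bar's real ends, beyond the jaws.

Run:
```python
from m import *
print('----')
a,_=blob('top',(455,245,475,285),'steel')
P=cv2.boxPoints(a); print([world(C['top'],*p,.018)[:2].round(3).tolist() for p in P])
a,_=blob('scene',(118,280,150,318),'steel')
P=cv2.boxPoints(a); print([world(C['scene'],*p,.018)[:2].round(3).tolist() for p in P])
for b in [('top',(420,160,490,295))]:
    x0,y0,x1,y1=b[1]; cv2.imwrite('pics/crop1.png',cv2.resize(C['top']['img'][y0:y1,x0:x1,::-1],None,fx=4,fy=4,interpolation=cv2.INTER_CUBIC))
for v in (178,180,182,184,188,272,274): print(v,world(C['top'],461,v,.02).round(3))
```

```text
top steel [17, 11, 10, 57, 454] [461.4 215. ] [ 8.1 56.1] 1
scene steel [20, 47, 41, 71, 908] [157.6 357.1] [73.9 12.7] 66
spare tri [ 0.554 -0.379  0.017] gap 0.0029
   top plane [ 0.554 -0.378  0.018] range [ 0.553 -0.377  0.023] ends [[0.481, -0.362], [0.629, -0.373], [0.629, -0.394], [0.481, -0.383]]
   scene plane [ 0.554 -0.381  0.018] range [ 0.554 -0.381  0.019] ends [[0.477, -0.386], [0.478, -0.365], [0.624, -0.376], [0.622, -0.395]]
top steel [21, 15, 14, 24, 181] [382.6 226.4] [22.4  8. ] 75
scene steel [37, 39, 28, 22, 250] [255.1 289. ] [28.   9.3] 38
short tri [ 0.523 -0.174  0.02 ] gap 0.0041
   top plane [ 0.524 -0.173  0.018] range [ 0.524 -0.173  0.02 ] ends [[0.55, -0.156], [0.555, -0.176], [0.499, -0.189], [0.494, -0.17]]
   scene plane [ 0.521 -0.175  0.018] range [ 0.521 -0.176  0.018] ends [[0.497, -0.191], [0.488, -0.174], [0.544, -0.16], [0.553, -0.177]]
top wood [6, 5, 15, 53, 631] [170.6 209. ] [12.1 52.6] 3
scene wood [18, 8, 55, 41, 603] [485.  182.5] [61.7 10.3] 38
bare tri [0.564 0.364 0.043] gap 0.0031
   top plane [0.566 0.366 0.042] range [0.566 0.367 0.039] ends [[0.499, 0.383], [0.636, 0.381], [0.633, 0.349], [0.497, 0.351]]
   scene plane [0.563 0.364 0.042] range [0.563 0.364 0.042] ends [[0.495, 0.349], [0.483, 0.38], [0.627, 0.379], [0.637, 0.349]]
----
top steel [1, 8, 9, 21, 169] [460. 263.] [20.  8.] 90
[[0.455, -0.36], [0.455, -0.38], [0.404, -0.378], [0.404, -0.358]]
scene steel [7, 12, 18, 22, 236] [133.3 302.3] [20.4 11.8] 66
[[0.403, -0.381], [0.403, -0.36], [0.45, -0.363], [0.45, -0.383]]
178 [ 0.652 -0.381  0.02 ]
180 [ 0.647 -0.381  0.02 ]
182 [ 0.642 -0.381  0.02 ]
184 [ 0.636 -0.38   0.02 ]
188 [ 0.626 -0.38   0.02 ]
272 [ 0.407 -0.37   0.02 ]
274 [ 0.401 -0.37   0.02 ]
```

View pics/crop1.png

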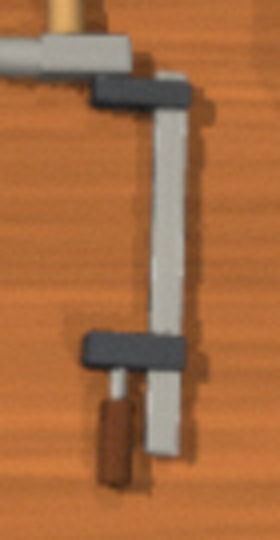

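The spare bar runs from x≈0.402 to 0.653, so spare_mid is about (0.528, -0.377) and bare_mid about (0.565, 0.365). I'll lift first, then shut the gripper and travel high.

Emit:
jog_arm(deltas=[{"dp":[0,0,-0.3],"yaw":0},{"dp":[0,0,-0.4],"yaw":0},{"dp":[0,0,-0.4],"yaw":0},{"dp":[0,0,-0.4],"yaw":0},{"dp":[0,0,-0.4],"yaw":0},{"dp":[0,0,-0.3],"yaw":0},{"dp":[0,0,0],"yaw":0}])

```text
time_s: 0.98
position: [0.2384, 0.606, 0.3424]
orientation: [-2.594, -1.767, -0.006]
contact_force: [0.3, -0.4, 0.8]
width: 0.999
```

Emit:
jog_arm(deltas=[{"dp":[-0.2,0.3,0],"yaw":0},{"dp":[-0.4,0.6,0],"yaw":0},{"dp":[-0.45,0.68,0],"yaw":0},{"dp":[-0.45,0.68,0],"yaw":0},{"dp":[-0.45,0.68,0],"yaw":0},{"dp":[-0.45,0.68,0],"yaw":0},{"dp":[-0.45,0.68,0],"yaw":0},{"dp":[-0.45,0.68,0],"yaw":0}], gripper=1)

```text
time_s: 1.98
position: [0.444, 0.3073, 0.338]
orientation: [2.598, 1.766, -0.005]
contact_force: [0.3, -0.4, 0.7]
width: -0.0
```

Emit:
jog_arm(deltas=[{"dp":[-0.6,0.33,0],"yaw":0},{"dp":[-0.7,0.38,0],"yaw":0},{"dp":[-0.7,0.38,0],"yaw":0},{"dp":[-0.7,0.38,0],"yaw":0},{"dp":[-0.7,0.38,0],"yaw":0},{"dp":[-0.7,0.38,0],"yaw":0},{"dp":[-0.7,0.38,0],"yaw":0},{"dp":[-0.7,0.38,0],"yaw":0}])

```text
time_s: 2.98
position: [0.4877, -0.0647, 0.338]
orientation: [-2.596, -1.765, 0.003]
contact_force: [2.0, 0.5, 0.4]
width: 0.002
```

Emit:
jog_arm(deltas=[{"dp":[-0.7,0.38,0],"yaw":0},{"dp":[-0.7,0.38,0],"yaw":0},{"dp":[-0.7,0.38,0],"yaw":0},{"dp":[-0.7,0.38,0],"yaw":0},{"dp":[-0.7,0.38,0],"yaw":0},{"dp":[-0.6,0.33,0],"yaw":0},{"dp":[-0.3,0.16,0],"yaw":0},{"dp":[0,0,0],"yaw":0}])

```text
time_s: 3.98
position: [0.5231, -0.3627, 0.3381]
orientation: [-2.6, -1.759, 0.005]
contact_force: [-1.3, -0.2, 0.5]
width: -0.001
```

Emit:
jog_arm(deltas=[{"dp":[-0.19,0.16,0.3],"yaw":0},{"dp":[0,0,0.6],"yaw":0},{"dp":[0,0,0.7],"yaw":0},{"dp":[0,0,0.7],"yaw":0},{"dp":[0,0,0.6],"yaw":0},{"dp":[0,0,0.5],"yaw":0},{"dp":[0,0,0.3],"yaw":0},{"dp":[0,0,0],"yaw":0}])

```text
time_s: 4.97
position: [0.5302, -0.3721, 0.1161]
orientation: [-2.593, -1.768, 0.001]
contact_force: [0.4, -0.6, 0.3]
width: -0.004
```

Run:
```python
from h import *
c=ctrl.camera('scene'); cv2.imwrite('pics/scene2.png',c['img'][:,:,::-1]); print(ctrl.observe()['position'])
```

```text
[ 0.53113405 -0.37328816  0.11763322]
```

View pics/scene2.png

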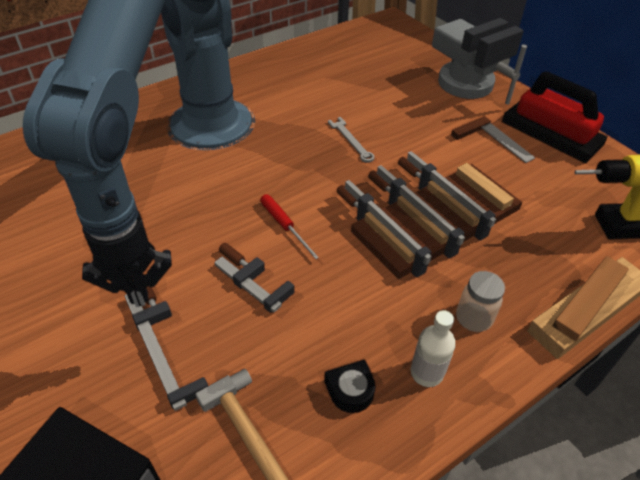

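The scene view shows the shut fingers with their tips at about (142,298), above the bar and clear of everything. I'll lower them a further 60 mm and dwell.

Emit:
jog_arm(deltas=[{"dp":[0,0.05,0.3],"yaw":0},{"dp":[-0.05,0,0.3],"yaw":0},{"dp":[0,0,0.25],"yaw":0},{"dp":[0,0,0.15],"yaw":0},{"dp":[0,0,0],"yaw":0},{"dp":[0,0,0],"yaw":0},{"dp":[0,0,0],"yaw":0},{"dp":[0,0,0],"yaw":0}])

```text
time_s: 6.02
position: [0.5334, -0.3779, 0.0582]
orientation: [2.596, 1.768, 0.001]
contact_force: [0.5, -0.3, -0.1]
width: -0.003
```

Emit:
jog_arm(deltas=[{"dp":[0,0,0],"yaw":0},{"dp":[0,0,0],"yaw":0},{"dp":[0,0,0],"yaw":0},{"dp":[0,0,0],"yaw":0},{"dp":[0,0,0],"yaw":0},{"dp":[0,0,0],"yaw":0},{"dp":[0,0,0],"yaw":0},{"dp":[0,0,0],"yaw":0}])

```text
time_s: 7.02
position: [0.533, -0.3777, 0.0576]
orientation: [-2.596, -1.769, 0.0]
contact_force: [0.4, 0.2, 0.5]
width: -0.002
```

Run:
```python
from h import *
print(ctrl.observe()['position'])
for n in('top','scene'):
    c=ctrl.camera(n); cv2.imwrite(f'pics/{n}3.png',c['img'][:,:,::-1])
```

```text
[ 0.53295141 -0.37765439  0.05757197]
```

View pics/scene3.png

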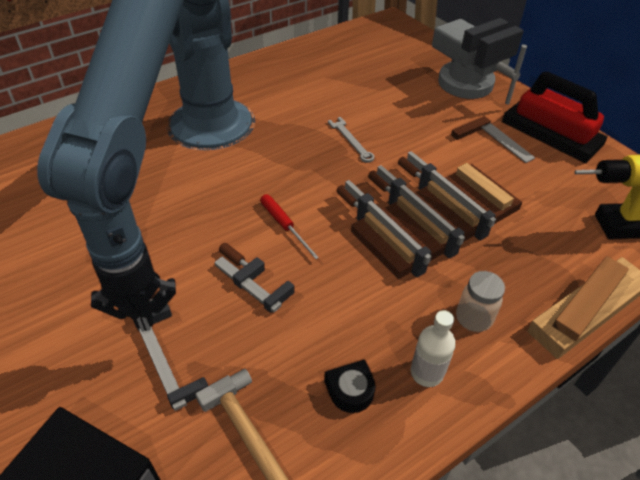

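The tips are at about (146,325), just above the bar's middle, and nothing has moved. I'll finish the dwell, lift and travel back high.

Emit:
jog_arm(deltas=[{"dp":[0,0,0],"yaw":0},{"dp":[0,0,0],"yaw":0},{"dp":[0,0,0],"yaw":0},{"dp":[0,0,0],"yaw":0},{"dp":[0,0,0],"yaw":0},{"dp":[0,0,0],"yaw":0},{"dp":[0,0,0],"yaw":0},{"dp":[0,0,0],"yaw":0}])

```text
time_s: 8.12
position: [0.5329, -0.3777, 0.0575]
orientation: [-2.596, -1.769, 0.0]
contact_force: [0.3, -0.0, 0.6]
width: -0.004
```

Emit:
jog_arm(deltas=[{"dp":[0,0,-0.3],"yaw":0},{"dp":[0,0,-0.7],"yaw":0},{"dp":[0,0,-0.8],"yaw":0},{"dp":[0,0,-0.8],"yaw":0},{"dp":[0,0,-0.8],"yaw":0},{"dp":[0,0,-0.8],"yaw":0},{"dp":[0,0,-0.4],"yaw":0},{"dp":[0,0,0],"yaw":0}])

```text
time_s: 9.12
position: [0.5336, -0.3794, 0.3376]
orientation: [2.592, 1.764, 0.004]
contact_force: [-0.5, -0.9, -1.3]
width: -0.0
```

Emit:
jog_arm(deltas=[{"dp":[0.5,-0.17,0],"yaw":0},{"dp":[0.75,-0.26,0],"yaw":0},{"dp":[0.75,-0.26,0],"yaw":0},{"dp":[0.75,-0.26,0],"yaw":0},{"dp":[0.75,-0.26,0],"yaw":0},{"dp":[0.75,-0.26,0],"yaw":0},{"dp":[0.75,-0.26,0],"yaw":0},{"dp":[0.75,-0.26,0],"yaw":0}])

```text
time_s: 10.12
position: [0.5468, -0.0114, 0.3321]
orientation: [-2.595, -1.768, 0.003]
contact_force: [0.7, -0.5, 0.3]
width: 0.002
```

Emit:
jog_arm(deltas=[{"dp":[0.75,-0.26,0],"yaw":0},{"dp":[0.75,-0.26,0],"yaw":0},{"dp":[0.75,-0.26,0],"yaw":0},{"dp":[0.75,-0.26,0],"yaw":0},{"dp":[0.75,-0.26,0],"yaw":0},{"dp":[0.75,-0.26,0],"yaw":0},{"dp":[0.4,-0.14,0],"yaw":0},{"dp":[0,0,0],"yaw":0}])

```text
time_s: 11.12
position: [0.5595, 0.2999, 0.3319]
orientation: [2.593, 1.774, -0.005]
contact_force: [-0.1, -0.2, -1.0]
width: -0.0
```

Emit:
jog_arm(deltas=[{"dp":[0.4,-0.12,0],"yaw":0},{"dp":[0.4,-0.12,0],"yaw":0},{"dp":[0.24,-0.07,0],"yaw":0},{"dp":[0,0,0],"yaw":0}])

```text
time_s: 11.62
position: [0.5661, 0.3639, 0.3332]
orientation: [2.595, 1.77, -0.001]
contact_force: [-0.2, -1.7, 0.5]
width: -0.002
```

Emit:
jog_arm(deltas=[{"dp":[0,0,0.3],"yaw":0},{"dp":[0,0,0.6],"yaw":0},{"dp":[0,0,0.7],"yaw":0},{"dp":[0,0,0.6],"yaw":0},{"dp":[0,0,0.5],"yaw":0},{"dp":[0,0,0.3],"yaw":0},{"dp":[0,0,0.2],"yaw":0},{"dp":[0,0,0],"yaw":0}])

```text
time_s: 12.62
position: [0.5662, 0.3624, 0.141]
orientation: [2.597, 1.768, -0.002]
contact_force: [-1.0, -0.0, 0.3]
width: -0.001
```

Run:
```python
from h import *
c=ctrl.camera('scene'); cv2.imwrite('pics/scene4.png',c['img'][:,:,::-1]); print(ctrl.observe()['position'])
```

```text
[0.56682608 0.36287516 0.14209331]
```

View pics/scene4.png

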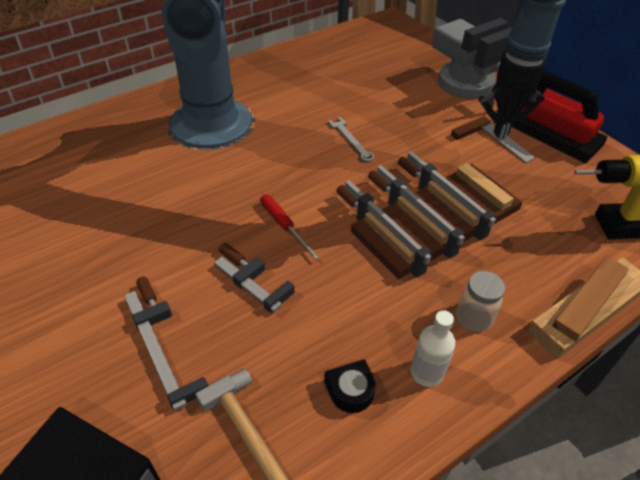

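The tips are at about (500,137), 100 mm above the batten, and the way below is clear. I'll lower 63 mm and dwell.

Emit:
jog_arm(deltas=[{"dp":[0,0,0.3],"yaw":0},{"dp":[0,0,0.3],"yaw":0},{"dp":[0,0,0.3],"yaw":0},{"dp":[0,0,0.15],"yaw":0},{"dp":[0,0,0],"yaw":0},{"dp":[0,0,0],"yaw":0},{"dp":[0,0,0],"yaw":0},{"dp":[0,0,0],"yaw":0}])

```text
time_s: 13.68
position: [0.5668, 0.3632, 0.0793]
orientation: [-2.596, -1.769, -0.002]
contact_force: [0.9, -0.3, -0.4]
width: 0.004
```

Emit:
jog_arm(deltas=[{"dp":[0,0,0],"yaw":0},{"dp":[0,0,0],"yaw":0},{"dp":[0,0,0],"yaw":0},{"dp":[0,0,0],"yaw":0},{"dp":[0,0,0],"yaw":0},{"dp":[0,0,0],"yaw":0},{"dp":[0,0,0],"yaw":0},{"dp":[0,0,0],"yaw":0}])

```text
time_s: 14.68
position: [0.5664, 0.3629, 0.0786]
orientation: [2.596, 1.769, -0.0]
contact_force: [-0.2, 1.1, 0.3]
width: 0.0
```

Emit:
jog_arm(deltas=[{"dp":[0,0,0],"yaw":0},{"dp":[0,0,0],"yaw":0},{"dp":[0,0,0],"yaw":0},{"dp":[0,0,0],"yaw":0},{"dp":[0,0,0],"yaw":0},{"dp":[0,0,0],"yaw":0},{"dp":[0,0,0],"yaw":0},{"dp":[0,0,0],"yaw":0}])

```text
time_s: 15.68
position: [0.5663, 0.3629, 0.0785]
orientation: [-2.596, -1.769, 0.0]
contact_force: [-0.3, -0.3, 0.1]
width: -0.004
```

Run:
```python
from h import *
c=ctrl.camera('scene'); cv2.imwrite('pics/scene5.png',c['img'][:,:,::-1]); print(ctrl.observe()['position'])
print(world(c,500,137,.142))
a=np.load('scene.npy',allow_pickle=True).item()['img']
for n,(x0,y0,x1,y1) in dict(loose=(115,270,205,410),short=(205,235,300,315),driver=(255,190,320,262)).items():
    print(n,np.abs(a[y0:y1,x0:x1].astype(int)-c['img'][y0:y1,x0:x1]).max(2).mean())
```

```text
[0.56634457 0.36286633 0.07857773]
[0.54808845 0.38985861 0.142     ]
loose 4.519761904761904
short 15.160657894736842
driver 28.99059829059829
```

View pics/scene5.png

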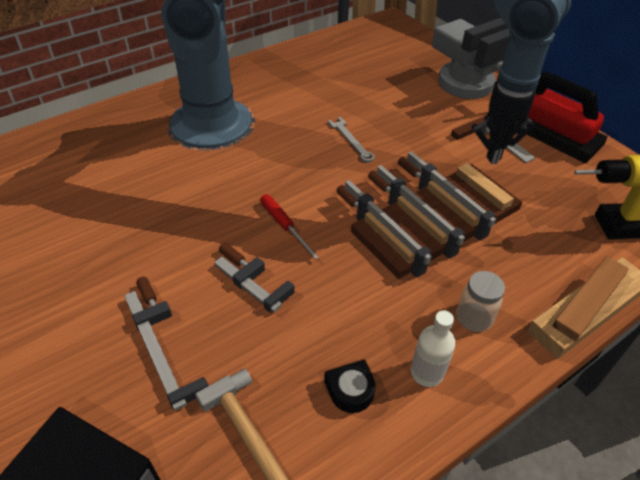

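The tips are at about (495,160), the objects haven't moved, and the differences around the driver look like the arm's shadow. My eyeballed tip pixel gave a position 3 cm off, so I'll project the TCP and compare.

Run:
```python
from h import *
def proj(c,P):
    T=np.array(c['T']); p=T[:3,:3].T@(np.array(P)-T[:3,3]); s=np.array([p[0],-p[1]])/-p[2]
    s=s*(1+c['k1']*(s@s)); return s*[c['fx'],c['fy']]+[c['cx'],c['cy']]
P=ctrl.observe()['position']; out=[]
for n in('scene','top'):
    c=ctrl.camera(n); u,v=proj(c,P); b=proj(c,[.565,.365,.042]); print(n,u,v,b)
    x0,y0=int(u)-35,int(v)-40; f=5
    im=cv2.resize(c['img'][y0:y0+80,x0:x0+70,::-1],None,fx=f,fy=f,interpolation=cv2.INTER_CUBIC)
    for q,col in(((u,v),(0,255,0)),(b,(255,0,255))): cv2.drawMarker(im,(int((q[0]-x0+.5)*f),int((q[1]-y0+.5)*f)),col,cv2.MARKER_CROSS,14,1)
    out.append(im)
    if n=='top':
        t0=np.load('top.npy',allow_pickle=True).item()
        for P2 in([.553,-.379,.017],):print(proj(t0,P2))
cv2.imwrite('pics/chk.png',np.hstack(out))
```

```text
scene 489.9588453727525 170.46149857756208 [486.1033315  182.86580836]
top 168.33771260653364 205.42955544303516 [170.97033144 209.17757506]
[461.78037781 215.57142595]
```

View pics/chk.png

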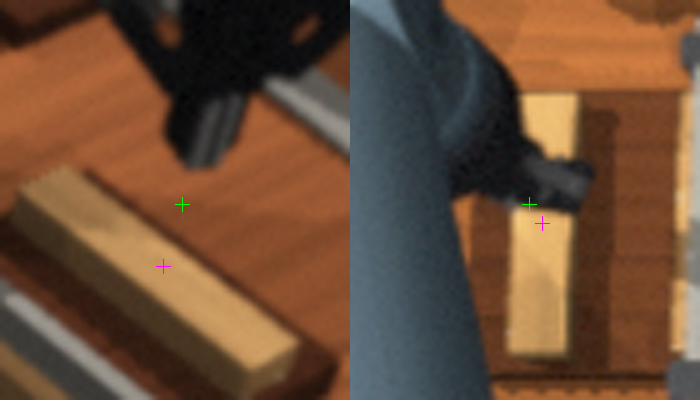

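The rendered tip looks offset from the reported TCP by roughly 8–10 pixels in both views. I'll measure the tip from depth in both cameras before trusting either.

Run:
```python
from h import *
for n in('scene','top'):
    c=ctrl.camera(n)
    u0,v0=dict(scene=(490,165),top=(170,205))[n]
    Q=np.array([world(c,u,v) for v in range(v0-30,v0+15) for u in range(u0-30,u0+31)])
    Q=Q[(np.hypot(Q[:,0]-.565,Q[:,1]-.365)<.08)&(Q[:,2]>.055)]
    for lo in np.arange(.055,.16,.01):
        s=Q[(Q[:,2]>=lo)&(Q[:,2]<lo+.01)]
        if len(s): print(n,round(lo,3),len(s),'x',s[:,0].min().round(3),s[:,0].max().round(3),'y',s[:,1].min().round(3),s[:,1].max().round(3),'mean',s[:,:2].mean(0).round(3))
    x0,y0=u0-20,v0-25; cv2.imwrite(f'pics/z_{n}.png',cv2.resize(c['img'][y0:y0+40,x0:x0+40,::-1],(400,400),interpolation=cv2.INTER_CUBIC))
a=[cv2.imread(f'pics/z_{n}.png') for n in('scene','top')]; cv2.imwrite('pics/z.png',np.clip(np.hstack(a)*2.0,0,255).astype(np.uint8))
print(ctrl.observe()['time_s'])
```

```text
scene 0.095 3 x 0.566 0.574 y 0.354 0.363 mean [0.57  0.357]
scene 0.105 30 x 0.558 0.577 y 0.348 0.372 mean [0.572 0.356]
scene 0.115 65 x 0.552 0.578 y 0.346 0.372 mean [0.569 0.356]
scene 0.125 60 x 0.553 0.578 y 0.345 0.373 mean [0.569 0.356]
scene 0.135 49 x 0.562 0.579 y 0.345 0.376 mean [0.571 0.356]
scene 0.145 96 x 0.552 0.589 y 0.329 0.388 mean [0.575 0.36 ]
scene 0.155 137 x 0.548 0.591 y 0.321 0.399 mean [0.572 0.357]
top 0.055 3 x 0.556 0.566 y 0.286 0.286 mean [0.561 0.286]
top 0.065 2 x 0.567 0.572 y 0.285 0.285 mean [0.57  0.285]
top 0.105 3 x 0.557 0.56 y 0.36 0.363 mean [0.558 0.361]
top 0.115 2 x 0.558 0.558 y 0.361 0.371 mean [0.558 0.366]
top 0.125 2 x 0.556 0.558 y 0.358 0.363 mean [0.557 0.361]
top 0.135 1 x 0.556 0.556 y 0.353 0.353 mean [0.556 0.353]
top 0.145 5 x 0.551 0.555 y 0.348 0.356 mean [0.553 0.352]
top 0.155 10 x 0.546 0.556 y 0.338 0.354 mean [0.551 0.344]
15.925
```

View pics/z.png

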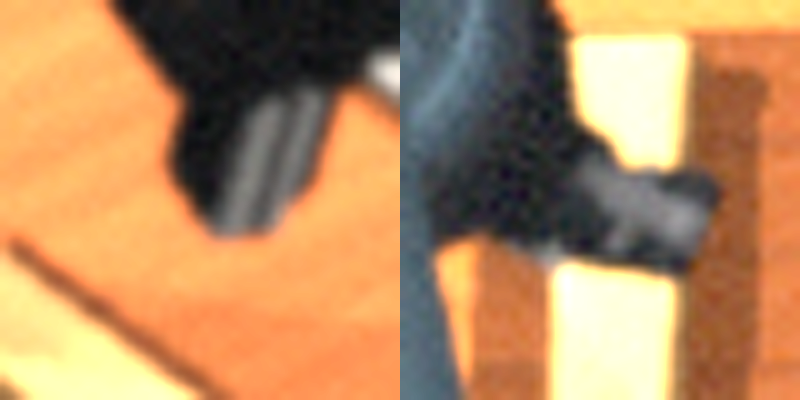

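Depth puts the fingers at about (0.567, 0.36), which agrees with the TCP horizontally. The drawn tips, though, end at z≈0.098, about 20 mm above the nominal TCP. Both dwells meet their limits even if that is a true height error (grasp point at most 0.096 and 0.117). I'll lower 15 mm more for margin and hold another two seconds.

Emit:
jog_arm(deltas=[{"dp":[0,0,0.1],"yaw":0},{"dp":[0,0,0.1],"yaw":0},{"dp":[0,0,0.05],"yaw":0},{"dp":[0,0,0],"yaw":0},{"dp":[0,0,0],"yaw":0},{"dp":[0,0,0],"yaw":0},{"dp":[0,0,0],"yaw":0},{"dp":[0,0,0],"yaw":0}])

```text
time_s: 16.92
position: [0.5664, 0.363, 0.0637]
orientation: [-2.596, -1.769, -0.0]
contact_force: [0.3, 0.2, -0.4]
width: 0.003
```

Emit:
jog_arm(deltas=[{"dp":[0,0,0],"yaw":0},{"dp":[0,0,0],"yaw":0},{"dp":[0,0,0],"yaw":0},{"dp":[0,0,0],"yaw":0},{"dp":[0,0,0],"yaw":0},{"dp":[0,0,0],"yaw":0},{"dp":[0,0,0],"yaw":0},{"dp":[0,0,0],"yaw":0}])

```text
time_s: 17.92
position: [0.5663, 0.3629, 0.0636]
orientation: [-2.596, -1.769, 0.0]
contact_force: [0.4, 0.7, 0.1]
width: 0.002
```

Emit:
jog_arm(deltas=[{"dp":[0,0,0],"yaw":0},{"dp":[0,0,0],"yaw":0},{"dp":[0,0,0],"yaw":0},{"dp":[0,0,0],"yaw":0},{"dp":[0,0,0],"yaw":0},{"dp":[0,0,0],"yaw":0},{"dp":[0,0,0],"yaw":0},{"dp":[0,0,0],"yaw":0}])

```text
time_s: 18.92
position: [0.5663, 0.3629, 0.0636]
orientation: [-2.596, -1.769, 0.0]
contact_force: [0.9, 1.0, -0.7]
width: -0.005
```

```bash
python3 -c "
from h import *
s=ctrl.observe(); print(s['position'],s['time_s'],s['contact_force']); print(ctrl.hand_in())"
```

```text
[0.56632299 0.36290283 0.06357468] 18.925 [ 0.92607959  0.96145815 -0.67604678]
the job is handed in; nothing more can be done
None
```

I pointed with shut fingers at the long loose clamp, then at the bare batten, holding each for over 2 s, and handed the job in at 18.9 s. The fingertips are still over the batten.

| | Target, measured (x, y) | Tool held at (x, y) | Nominal tip height (z) |
|---|---|---|---|
| Spare clamp, middle of bar | about (0.528, -0.377) | (0.533, -0.378) | 0.058 |
| Bare batten, middle | about (0.565, 0.365) | (0.566, 0.363) | 0.064 |

- **Travel:** all moves between the two points were at about 0.33 m, above everything on the bench. The last scene picture, taken about 3 s before hand-in, showed nothing moved.
- **Contact:** force readings stayed within noise, about 2 N at most while moving. That is too coarse to confirm the 0.3 N limit.
- **Disagreement:** the two cameras agree with the reported tool position horizontally, but depth puts the visible fingertips about 20 mm higher than reported. I did not resolve the cause. If it is a real height error, both dwells still meet the judged height limits. The visible tips would have been about 59 mm above the spare bar, slightly over the "about 5 cm" in the task. I lowered the final pose by 15 mm for margin.
- **Image differences:** the before/after image check differed around the short clamp and screwdriver. By eye this was the arm's shadow.

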